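Set up a wheel axle for a run-out check on the surface plate

ROBOT

A 7-joint arm with a two-finger parallel gripper is mounted at the origin on the work surface. World frame = base frame: x ahead of the robot, y to its left, z up, the work surface at z = 0. Lengths are in mm, angles in rad, forces in N, time in s.
With the tool pointing down it reaches from about 425 to 875 mm from the base axis. Payload 8.4 kg.
Tool frame: the origin (TCP) lies at the very end of the fingers, on their centre line; the grasp point (between the pads) lies 19 mm behind it (arm.grip_point_offset is the distance from the TCP to the grasp point, in mm); z points along the fingers, y is the line along which they close (so a half turn about z gives the same grasp; the last joint's range is limited). The gripper opens to 87 mm and grips with 3 to 60 N. Pads are 19 mm wide; open, the fingers measure 117 mm over their backs; the gripper's body (75 mm by 190 mm) begins 51 mm behind the grasp point.
Start: joints at [-1.4, 0.333, 0.04, 1.465, -0.013, 1.343, -0.059], TCP at [173.252, 626.456, 222.546] pointing down, gripper open.
Joint ranges: [-2.58, 2.58], [-0.38, 2.09], [-1.3, 1.39], [0.25, 2.4], [-1.5, 4.64], [0.08, 2.09], [-2.65, 2.65]. Speed limits (rad/s): [2.22, 2.22, 2.79, 2.79, 3.14, 3.14, 3.14].

INTERFACE

Orientations are given as a 3x3 rotation matrix whose columns are the frame's x, y, z axes.
In Python, from workcell import arm gives the robot as it stands. The module is installed in compiled form; this text tells all that it offers.
- The arm moves only by the tool apply_moves, never from a script. Its arguments are lists of equal length, an entry for each row: "grip": the closure in counts, from 0 (fully open) to 255 (shut); "linear": the shift along the world's x, y, z in cm, a list of three; "yaw": the turn about the world's z in degrees. A call has 1 to 20 rows; each row is the pose to reach, as a shift and turn from the pose commanded when the call began; what a row does not reach only later rows make up. A row lasts 1/12 s, in which the tool goes at most 41.7 mm and 7.16 degrees, less where a joint would pass 70% of its speed; a pose out of reach is approached as far as the arm can. A call with a gripper value outside its range is refused whole. The fingers move at their own pace and stop on an object; "force" is the grip in N (left out, the last holds). Time passes only in rows, so rows that repeat a pose let the fingers close. It gives the time, the measured TCP pose, the force, the opening and the grip force at its end, in the units of the state.
- arm.get_state(): the state, without advancing time (a new reading comes with each control period).
- arm.grab_frame(name): name is "side" or "top"; returns (picture, depth): 420x560x3 uint8, blue, green, red; 420x560 float32, mm along the optical axis (not along the pixel's ray), 0 where there is no reading.
- arm.get_calibration(name): a dict with "fx", "fy", "cx", "cy" (pixels), "k1" (the pictures are not rectified: a ray, as slopes to the right and down, at radius r is drawn at 1 + k1 r^2 times it, then the intrinsics apply), "pose" (4x4, takes a point from camera to world coordinates). Camera axes: x right, y up, looking along -z (the intrinsics and any distortion apply to the point x, -y, -z); pixel columns grow to the right and rows downward; lengths in mm; the calibration is good to about 2 mm. A picture is of the moment at which its call begins. get_calibration takes no time and is no camera call.
- arm.finish_job(): hands the job in; it is judged then, once.
Trained networks look in the newest picture that a camera, given by its name, has taken for a name from the list of things; names that differ only in an ending like _2 or _b are one class to them, and where a whole thing is asked for, a point or a joint stands for the part that bears it (a point fixed in the world has none). Each returns a list of dicts, best first, with "confidence" (0 to 1); they miss things now and then, are a little off and sometimes report something else, mostly with a low value. They report only what shows in the picture. A call takes as long as a camera call.
- arm.find_in(camera, thing): "centre" ([column, row] in pixels, amid what is visible of it).
- arm.trace(camera, thing): "mask" (420x560 bool, what is visible of it) and "centre" ([column, row] in pixels, amid what is visible of it).
The state is a dict: "t": time; "joint_pos": joint angles; "joint_vel": joint speeds; "effort": joint torques, N m; "tcp_pos": TCP position; "ee_rot": TCP orientation; "ft_force": force on the tool from outside, world axes, zero at the start; "ft_torque": the same for the moment, N m; "grip_width": finger opening in mm; "gripper_force": force on a finger pad.
Only numpy, scipy, OpenCV 4.12 (cv2) and the standard library are available. Lean on these libraries where they do the work, as an engineer would, in place of code of your own. Each camera call takes 0.05 s, during which the arm holds its last target. There are 200 camera calls.

TASK

Set up the long wheel axle for a run-out check: first stand the two V-blocks on the middle line of the dark granite plate, grooves running lengthwise, 150 mm apart between centres and evenly about the plate's middle, then lay the axle centred in both grooves with its hex head towards the robot. Last, stand the dial gauge on the plate to the left of the axle (the robot's left), its plunger over the middle of the axle. Keep the gauge upright, do not knock it against the axle, and leave the other bolt and the piston alone.

Things in the scene. Friction and masses are not known exactly. Their poses are not given: they have to be found in the camera images.
- plate_top (a point): Fixed dark grey granite surface plate, 305 mm long (its x, pointing away from the robot, up to 0.15 rad off), 229 mm wide (its y, to the robot's left), 50 mm high on the bench. This point is the centre of its top face, z up.
- vblock_a_center (a point): One of two identical loose steel V-blocks (either may go to either place): 40 mm long along the groove (its x), 50 mm wide (y), 40 mm high, 0.45 kg. An open 90 degree groove, 32 mm wide and 16 mm deep, runs along its top. Starts on the bench, groove up. This point is its centre, 20 mm above the underside. Side faces (y) plain from 18 mm up, with a shallow clamp groove below.
- vblock_b_center (a point): The other V-block, the same in every way.
- axle_mid (a point): The wheel axle, loose, 0.45 kg, the longer of the two bolts: round shank 20 mm in diameter, 240 mm long; hex head 27 mm across, 12 mm long; thread 24 mm long at the other end. Starts lying on the bench, head towards the robot. This point: middle of the shank, on its axis, x from head to thread (y, z roll). Lying in both grooves its axis is 38 mm above what the blocks stand on.
- gauge_post (a point): Dial gauge on a magnetic stand (magnet off), loose, 0.75 kg: base 50 (x) by 58 (y) by 42 mm, round post 12 mm in diameter at its centre, 165 mm high over all. A rod along its -y carries a 43 mm dial (top 135 mm up, face to -x); the plunger's tip is 70 mm along -y from the post, 54 mm above the underside (clears the axle by 6 mm). Starts upright. This point: on the post's axis, 140 mm up; z up.
- pivot_bolt: Bystander: the shorter bolt lying on the bench, shank 16 mm in diameter and 110 mm long, hex head 24 mm across, thread 20 mm long. Origin at the middle of its shank, x from head to thread. Not to be moved.
- piston: Bystander: aluminium piston standing on the bench, 88 mm in diameter, 62 mm high. Origin at the centre of its underside. Not to be moved.

How it is judged:
By the outcome, as a careful person would: the job done as asked, in the order asked, and still so for the second after the job is handed in, with the robot touching nothing.
It also fails if it takes over 112 s, if anything falls off the work surface, if the arm or the gripper's body presses on something with over 40 N, if the wrist force passes 120 N, or if a joint passes its speed limit or range.

## Working session

There is one attempt and no reset: what is moved stays moved. The work goes in short steps, Python scripts to look and compute and a tool call to move; the robot and the scene stay as the last step left them, time stands still between calls to the robot, and variables do not carry over. Pictures are saved under pics/ and viewed, at most 14 in all, crops included, and the job is handed in when it is done.

Besides the shell and the picture viewer there is one more tool, called after "Call:" as name(argument=value, ...) on one line, values as JSON. apply_moves: Moves the arm, as the interface text tells. Its arguments: {"type":"object","properties":{"grip":{"type":"array","items":{"type":"number"}},"linear":{"type":"array","items":{"type":"array","items":{"type":"number"}}},"yaw":{"type":"array","items":{"type":"number"}},"force":{"type":"number"}},"required":["grip","linear","yaw"]}

```bash
mkdir -p pics; cat > h.py <<'E'
import numpy as np, cv2
from workcell import arm
def cloud(name, img=None):
    pic,d=arm.grab_frame(name); return pic,d
def unproj(name,uv,depth):
    c=arm.get_calibration(name)
    K=np.array([[c['fx'],0,c['cx']],[0,c['fy'],c['cy']],[0,0,1.]])
    p=cv2.undistortPoints(np.asarray(uv,float).reshape(-1,1,2),K,np.array([c['k1'],0,0,0,0])).reshape(-1,2)
    d=np.asarray(depth,float).ravel()
    P=np.c_[p[:,0]*d,-p[:,1]*d,-d,np.ones(len(d))]
    return (P@np.array(c['pose']).T)[:,:3]
def full(name,d):
    v,u=np.mgrid[0:420,0:560]
    P=unproj(name,np.c_[u.ravel(),v.ravel()],d.ravel()).reshape(420,560,3)
    P[d<=0]=np.nan
    return P
E
python3 - <<'E'
from h import *
for n in ('top','side'):
    pic,d=arm.grab_frame(n); cv2.imwrite(f'pics/{n}0.png',pic); np.save(f'{n}0.npy',d)
    c=arm.get_calibration(n); print(n,{k:(np.round(v,3).tolist()) for k,v in c.items()})
    P=full(n,d)
    for t in ['plate_top','vblock_a_center','axle_mid','gauge_post','pivot_bolt','piston']:
        for r in arm.trace(n,t)[:3]:
            m=r['mask']&(d>0); Q=P[m]
            if len(Q)<5: print(t,r['confidence'],'few');continue
            z=np.nanpercentile(Q[:,2],90); T=Q[Q[:,2]>z-8][:,:2]
            rc=cv2.minAreaRect(T.astype(np.float32))
            print(t,round(r['confidence'],2),np.round(r['centre']),len(Q),'med',np.nanmedian(Q,0).round(1),'ztop',z.round(1),'rect',np.round(rc[0],1),np.round(rc[1],1),round(rc[2],1))
s=arm.get_state();print(s['tcp_pos'],s['ee_rot'],s['t'],s['grip_width'])
E
```

```text
top {'fx': 385.723, 'fy': 385.723, 'cx': 285.112, 'cy': 208.882, 'k1': -0.095, 'pose': [[0.029, 0.995, -0.093, 403.784], [-0.999, 0.03, 0.015, -3.203], [0.018, 0.093, 0.996, 985.543], [0.0, 0.0, 0.0, 1.0]]}
plate_top 0.92 [279. 177.] 10976 med [568.5   2.1  48.8] ztop 50.9 rect [573.6   1.9] [304.1 227.4] 6.6
vblock_a_center 0.94 [176. 240.] 389 med [407.6 252.   34.1] ztop 40.3 rect [407.8 253.8] [40.2 49.4] 18.2
axle_mid 0.82 [435. 206.] 923 med [ 511.2 -411.6   17.5] ztop 21.8 rect [ 522.5 -412.4] [ 29.8 276.8] 84.6
gauge_post 0.64 [385. 255.] 848 med [ 393.6 -256.7   78.9] ztop 127.5 rect [ 383.5 -293.6] [90.6 21.5] 62.9
pivot_bolt 0.9 [114. 195.] 336 med [513.7 414.   15.1] ztop 19.5 rect [520.4 411.3] [ 20.9 139.1] 75.7
piston 0.75 [186. 172.] 1173 med [575.6 240.2  60.1] ztop 62.6 rect [580.  245.7] [86.  84.7] 46.3
side {'fx': 481.578, 'fy': 481.578, 'cx': 264.849, 'cy': 212.518, 'k1': -0.144, 'pose': [[0.959, 0.191, -0.21, 209.939], [-0.283, 0.587, -0.758, -1041.075], [-0.022, 0.787, 0.617, 931.425], [0.0, 0.0, 0.0, 1.0]]}
plate_top 0.75 [290. 225.] 6502 med [559.6 -31.2  48
[... 198 characters left out ...]
.6 -419.6   18.4] ztop 22.5 rect [ 520.8 -417.9] [ 23.  275.1] 84.0
gauge_post 0.58 [256. 294.] 886 med [ 396.6 -275.2   81.4] ztop 129.1 rect [ 381.8 -295.9] [97.3 21.6] 65.0
gauge_post 0.37 [337. 284.] 421 med [ 606.9 -271.2   27.6] ztop 38.8 rect [ 611.6 -268.1] [39.9 54. ] 12.3
pivot_bolt 0.7 [236. 158.] 163 med [515.8 413.4  12.7] ztop 19.2 rect [511.3 413.3] [ 22.2 126.1] 79.0
piston 0.73 [266. 178.] 616 med [571.5 218.8  51.6] ztop 63.1 rect [577.  239.1] [77.2 82.4] 39.7
[173.2365675  626.47050817 222.54916843] [[-9.63822929e-01  2.66543357e-01 -1.93264663e-05]
 [ 2.66543357e-01  9.63822929e-01  3.28446277e-06]
 [ 1.95027431e-05 -1.98570069e-06 -1.00000000e+00]] 0.7 87.23951029726584
```

View pics/top0.png

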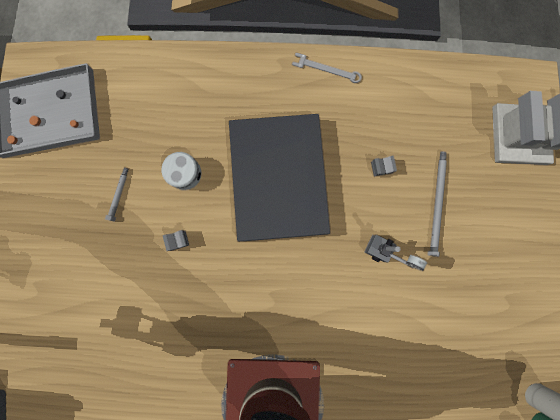

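View pics/side0.png

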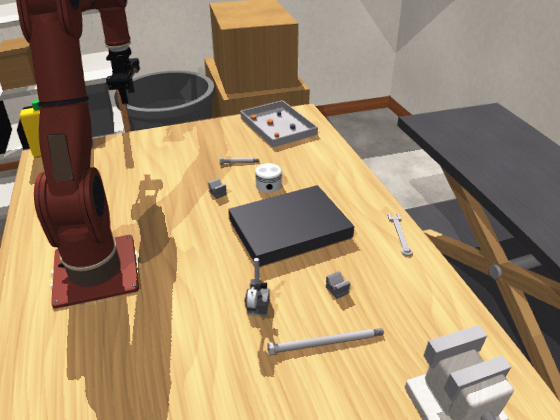

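The top view shows the plate at about (279,177), V-blocks at (176,240) and (384,166), the axle at (440,205) with its head at the bottom, and the gauge at (380,248) with its dial at (417,262). The side view agrees. Next I'll get finer estimates of each pose.

```bash
cat >> h.py <<'E'
def rect(T):
    c,(w,h),a=cv2.minAreaRect(T.astype(np.float32))
    return np.round(c,1),np.round((w,h),1),round(a,1)
def region(P,x,y,z,pad):
    return P[(abs(P[...,0]-x)<pad)&(abs(P[...,1]-y)<pad)&(P[...,2]>z[0])&(P[...,2]<z[1])]
E
python3 - <<'E'
from h import *
for n in ('top','side'):
    P=full(n,np.load(f'{n}0.npy'))
    for nm,x,y in (('a',407,254),('b',610,-268)):
        Q=region(P,x,y,(33,46),50); print(n,nm,rect(Q[:,:2]),Q.shape, np.percentile(Q[:,2],80))
    Q=region(P,573,2,(46,56),190); print(n,'plate',rect(Q[:,:2]),np.median(Q[:,2]))
    Q=region(P,573,2,(-10,10),250); print('bench z',np.median(Q[:,2]))
    Q=P[(P[...,0]>350)&(P[...,0]<700)&(abs(P[...,1]+412)<60)&(P[...,2]>8)&(P[...,2]<40)&(P[...,1]<-380+0)]
    print(n,'axle',rect(Q[:,:2]),Q[:,0].min(),Q[:,0].max())
    # axle ridge line
    R=Q[(Q[:,2]>16)&(Q[:,0]>420)&(Q[:,0]<620)]; print(np.polyfit(R[:,0]-520,R[:,1],1))
    for lo,hi in ((10,50),(46,80),(80,110),(110,137),(137,180)):
        Q=region(P,390,-265,(lo,hi),85); Q=Q[Q[:,1]>-370]
        if len(Q)>4: print(n,'gauge',lo,hi,len(Q),rect(Q[:,:2]),np.median(Q,0).round(1),Q[:,2].max().round(1))
pic=cv2.imread('pics/top0.png')[210:290,340:460]; cv2.imwrite('pics/g0.png',cv2.resize(pic,None,fx=6,fy=6,interpolation=cv2.INTER_CUBIC))
E
```

```text
top a (array([407.7, 254.1]), array([40.2, 49.8]), 18.3) (219, 3) 40.267717056085665
top b (array([ 612.4, -267.4]), array([40.5, 52.5]), 11.4) (194, 3) 39.32132606823984
top plate (array([573.1,   0.6]), array([303.3, 229.3]), 6.4) 48.86251190136312
bench z -1.2345723509582172
top axle (array([ 522.8, -412.9]), array([ 30.7, 277.5]), 84.6) 385.091560266778 660.9916724954951
[-1.24077532e-01 -4.14137764e+02]
top gauge 10 50 402 (array([ 398.9, -256.7]), array([59. , 58.2]), 65.3) [ 401.9 -246.4   40.2] 49.3
top gauge 46 80 36 (array([ 382.2, -272.7]), array([76. , 32.8]), 40.2) [ 400.1 -252.7   76.8] 79.9
top gauge 80 110 209 (array([ 389.9, -292.4]), array([91.9, 39.8]), 65.1) [ 391.1 -265.5   86.9] 109.6
top gauge 110 137 202 (array([ 382.1, -295.5]), array([95.1, 22.8]), 64.8) [ 372.9 -314.7  124.3] 136.7
top gauge 137 180 44 (array([ 402.4, -259.1]), array([10.8, 11.7]), 68.6) [ 402.3 -257.3  162.1] 166.3
side a (array([406. , 253.3]), array([43.2, 59.9]), 18.9) (93, 3) 40.869556991792116
side b (array([ 612.1, -267.8]), array([41.2, 54.2]), 12.7) (153, 3) 39.829734744167375
side plate (array([571.3,  -0. ]), array([307. , 236.3]), 6.5) 49.577673773399056
bench z -0.631146966710844
side axle (array([ 521.3, -417.2]), array([ 25.3, 275.7]), 84.4) 382.994807268881 659.0331565297881
[-1.05080313e-01 -4.18438479e+02]
side gauge 10 50 289 (array([ 395.5, -260.5]), array([61.2, 58.8]), 65.7) [ 407.2 -277.5   39.2] 49.8
side gauge 46 80 65 (array([ 383.4, -290. ]), array([84.7, 36.8]), 52.4) [ 399.6 -269.4   71.4] 79.6
side gauge 80 110 199 (array([ 380.2, -294.9]), array([99.4, 40.2]), 56.3) [ 393.2 -268.4   89. ] 110.0
side gauge 110 137 203 (array([ 379.6, -300.3]), array([91.9, 21.8]), 65.4) [ 369.2 -326.9  124. ] 137.0
side gauge 137 180 57 (array([ 400.2, -259.1]), array([11.4, 14.3]), 14.1) [ 400.1 -262.6  155.7] 168.6
```

View pics/g0.png

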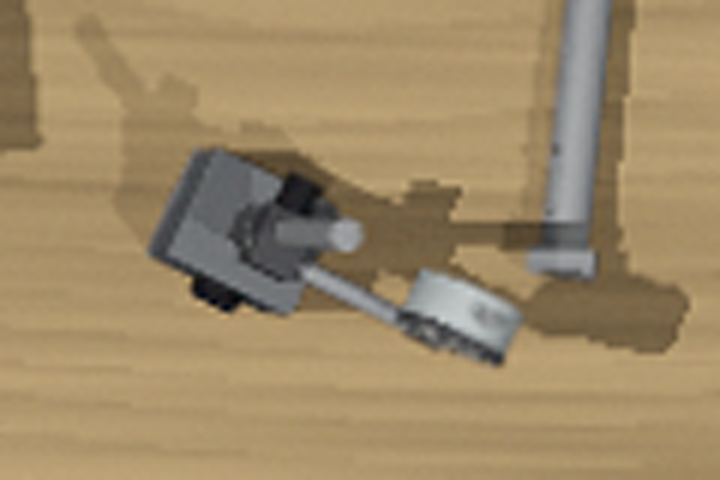

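The crop shows the post top at (345,235) and the dial pointing to the lower right, so the gauge yaw is about -25°. I'll start with block a.

Call:
apply_moves(grip=[0, 0, 0, 0, 0, 0, 0, 0, 0, 0, 0, 0, 0, 0, 0, 0, 0, 0, 0, 0], linear=[[2.3, -3.7, 0], [4.6, -7.4, 0], [6.9, -11.1, 0], [9.2, -14.8, 0], [11.5, -18.5, -1], [13.8, -22.2, -3], [16.1, -25.9, -5], [18.4, -29.6, -7], [20.7, -33.3, -9], [22.5, -36, -11], [23.45, -37.25, -12.2], [23.45, -37.25, -12.2], [23.45, -37.25, -12.2], [23.45, -37.25, -12.2], [23.45, -37.25, -15], [23.45, -37.25, -18], [23.45, -37.25, -20], [23.45, -37.25, -21.2], [23.45, -37.25, -21.2], [23.45, -37.25, -21.2]], yaw=[3, 6, 9, 12, 15, 18, 21, 24, 27, 30, 33.8, 33.8, 33.8, 33.8, 33.8, 33.8, 33.8, 33.8, 33.8, 33.8], force=30)

```text
t: 2.37
tcp_pos: [407.3, 255.5, 11.0]
ee_rot: [[-0.949, -0.316, -0.0], [-0.316, 0.949, 0.0], [0.0, 0.0, -1.0]]
ft_force: [0.4, 0.3, 0.4]
grip_width: 86.8
gripper_force: 0.0
```

Call:
apply_moves(grip=[150, 150, 150, 150, 150, 150, 150, 150, 150, 150], linear=[[0, 0, 0], [0, 0, 0], [0, 0, 0], [0, 0, 0], [0, 0, 0], [0, 0, 0], [0, 0, 0], [0, 0, 0], [0, 0, 0], [0, 0, 0]], yaw=[0, 0, 0, 0, 0, 0, 0, 0, 0, 0], force=40)

```text
t: 3.2
tcp_pos: [407.8, 254.0, 10.7]
ee_rot: [[-0.949, -0.315, 0.0], [-0.315, 0.949, 0.0], [-0.0, 0.0, -1.0]]
ft_force: [-1.0, -0.3, 3.0]
grip_width: 49.8
gripper_force: 40.0
```

```bash
python3 - <<'E'
from h import *
s=arm.get_state();print(s['tcp_pos'],s['grip_width'],s['gripper_force'],s['ee_rot'][:2])
C=np.array([572.7,0.6]);
for a in (6.45,):
    u=np.array([np.cos(np.radians(a)),np.sin(np.radians(a))]);v=np.array([-u[1],u[0]])
    print(C-75*u,C+75*u,C+70*v)
E
```

```text
[407.82514922 253.9753269   10.70131391] 49.83887619717407 39.974053585901856 [[-9.49227460e-01 -3.14590570e-01  5.03400528e-05]
 [-3.14590567e-01  9.49227461e-01  4.71276077e-05]]
[498.17473007  -7.82520868] [647.22526993   9.02520868] [564.8364719  70.1569186]
```

Call:
apply_moves(grip=[150, 150, 150, 150, 150, 150, 150, 150, 150, 150, 150, 150, 150, 150, 150, 150, 150, 150, 150, 150], linear=[[0, 0, 2], [0, 0, 5], [0, 0, 8], [0.9, -2.6, 9], [1.8, -5.2, 9], [2.7, -7.9, 9], [3.6, -10.5, 9], [4.5, -13.1, 9], [5.4, -15.7, 9], [6.3, -18.3, 9], [7.2, -20.9, 9], [8.1, -23.6, 9], [9.04, -26.18, 9], [9.04, -26.18, 9], [9.04, -26.18, 9], [9.04, -26.18, 8], [9.04, -26.18, 7], [9.04, -26.18, 6], [9.04, -26.18, 5.5], [9.04, -26.18, 5.5]], yaw=[0, 0, 0, -1, -2, -3, -4, -5, -6, -7, -8, -10, -11.9, -11.9, -11.9, -11.9, -11.9, -11.9, -11.9, -11.9])

```text
t: 4.87
tcp_pos: [496.7, -7.4, 63.6]
ee_rot: [[-0.994, -0.113, -0.003], [-0.113, 0.994, -0.001], [0.003, -0.0, -1.0]]
ft_force: [-0.7, 0.3, -4.2]
grip_width: 49.3
gripper_force: 40.0
```

Call:
apply_moves(grip=[150, 150, 150, 150, 150, 0, 0, 0, 0, 0, 0], linear=[[0, 0, -0.2], [0, 0, -0.4], [0, 0, -0.47], [0, 0, -0.47], [0, 0, -0.47], [0, 0, -0.47], [0, 0, -0.47], [0, 0, -0.47], [0, 0, -0.47], [0, 0, 2], [0, 0, 5]], yaw=[0, 0, 0, 0, 0, 0, 0, 0, 0, 0, 0])

```text
t: 5.78
tcp_pos: [496.6, -8.1, 114.7]
ee_rot: [[-0.994, -0.112, -0.004], [-0.112, 0.994, -0.001], [0.004, -0.001, -1.0]]
ft_force: [1.6, 1.5, 0.6]
grip_width: 81.3
gripper_force: 0.0
```

Call:
apply_moves(grip=[0, 0, 0, 0, 0, 0, 0, 0, 0, 0, 0, 0, 0, 0, 0, 0, 0, 0], linear=[[0, 0, 2], [1.1, -2.6, 2], [2.3, -5.2, 2], [3.4, -7.8, 2], [4.6, -10.4, 2], [5.7, -13, 2], [6.8, -15.6, 2], [8, -18.2, 2], [9.1, -20.8, 2], [10.3, -23.4, 2], [11.4, -25.97, 0], [11.4, -25.97, -1], [11.4, -25.97, -3], [11.4, -25.97, -6], [11.4, -25.97, -9], [11.4, -25.97, -10.5], [11.4, -25.97, -10.5], [11.4, -25.97, -10.5]], yaw=[0, 0, 0, 1, 2, 3, 4, 5, 5.5, 5.5, 5.5, 5.5, 5.5, 5.5, 5.5, 5.5, 5.5, 5.5])

```text
t: 7.28
tcp_pos: [612.0, -267.5, 10.6]
ee_rot: [[-0.978, -0.207, -0.001], [-0.207, 0.978, -0.0], [0.001, 0.0, -1.0]]
ft_force: [0.3, -0.5, 0.7]
grip_width: 86.8
gripper_force: 0.0
```

```bash
python3 - <<'E'
from h import *
s=arm.get_state();print(s['t'],s['tcp_pos'],s['ee_rot'][:2],s['joint_pos'])
for n in ('top','side'):
    pic,d=arm.grab_frame(n); cv2.imwrite(f'pics/{n}1.png',pic); P=full(n,d)
    Q=region(P,498,-8,(82,98),50); print(n,rect(Q[:,:2]),len(Q))
    Q=region(P,612,-268,(33,46),50); print(n,'b',rect(Q[:,:2]),len(Q))
    Q=region(P,573,2,(45,55),190); print(n,'plate',rect(Q[:,:2]))
E
```

```text
7.2833 [ 611.99542161 -267.45766951   10.62492314] [[-9.78338501e-01 -2.07009035e-01 -1.01789529e-03]
 [-2.07009141e-01  9.78339008e-01 -9.72107733e-07]] [-0.08857141  0.61374639  0.59213546  1.64604859 -0.39052764  1.00356637
  2.41150282]
top (array([498.6,  -8.5]), array([39.8, 49.7]), 6.0) 236
top b (array([ 614.9, -247.4]), array([26.3, 13.2]), 11.3) 52
top plate (array([573.4,   0.9]), array([304. , 229.7]), 6.5)
side (array([496.6,  -7.2]), array([41.6, 57.2]), 6.3) 147
side b (array([ 607.2, -266.6]), array([93.3, 41.8]), 86.3) 119
side plate (array([ 5.715e+02, -5.000e-01]), array([306.9, 235.8]), 6.2)
```

View pics/side1.png

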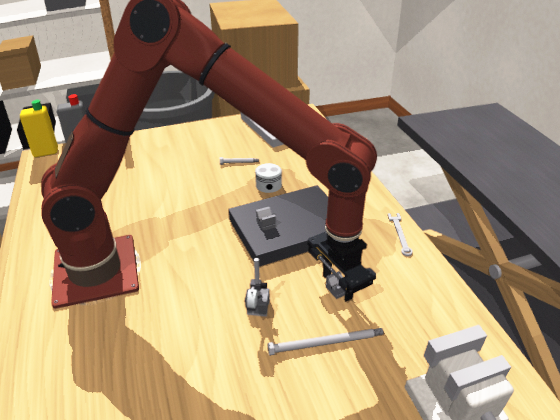

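The side view shows block a on the plate at about (266,217), with the gripper around block b. Block a sits within about 1 mm, so block b is next.

Call:
apply_moves(grip=[150, 150, 150, 150, 150, 150, 150, 150, 150, 150, 150, 150, 150, 150, 150, 150, 150, 150, 150, 150], linear=[[0, 0, 0], [0, 0, 0], [0, 0, 0], [0, 0, 0], [0, 0, 0], [0, 0, 0], [0, 0, 2], [0, 0, 5], [0, 0, 8], [0.4, 2.8, 9], [0.8, 5.6, 9], [1.2, 8.4, 9], [1.6, 11.2, 9], [2, 14, 9], [2.4, 16.8, 9], [2.8, 19.6, 9], [3.1, 22.4, 9], [3.4, 25.2, 9], [3.5, 27.65, 9], [3.5, 27.65, 9]], yaw=[0, 0, 0, 0, 0, 0, 0, 0, 0, -1, -2, -3, -4, -5, -5.5, -5.5, -5.5, -5.5, -5.5, -5.5])

```text
t: 9.05
tcp_pos: [646.8, 17.1, 99.3]
ee_rot: [[-0.993, -0.12, -0.002], [-0.12, 0.993, 0.003], [0.002, 0.004, -1.0]]
ft_force: [0.7, 1.7, -4.4]
grip_width: 49.7
gripper_force: 40.0
```

Call:
apply_moves(grip=[150, 150, 150, 150, 150], linear=[[0, 0, -1], [0, 0, -2], [0, 0, -3], [0, 0, -3.5], [0, 0, -3.5]], yaw=[0, 0, 0, 0, 0])

```text
t: 9.47
tcp_pos: [647.7, 7.7, 67.5]
ee_rot: [[-0.994, -0.11, 0.001], [-0.11, 0.994, 0.001], [-0.001, 0.001, -1.0]]
ft_force: [-8.8, 2.0, 21.9]
grip_width: 49.5
gripper_force: 40.0
```

Call:
apply_moves(grip=[150, 150, 150], linear=[[0, 0, 0], [0, 0, 0], [0, 0, 0]], yaw=[0, 0, 0])

```text
t: 9.72
tcp_pos: [647.7, 7.7, 67.5]
ee_rot: [[-0.994, -0.11, 0.001], [-0.11, 0.994, 0.001], [-0.002, 0.001, -1.0]]
ft_force: [-7.6, 2.6, 22.1]
grip_width: 49.4
gripper_force: 40.0
```

```bash
python3 - <<'E'
from h import *
s=arm.get_state();print(s['t'],s['tcp_pos'],s['ee_rot'][:2],s['ft_force'],s['joint_pos'])
pic,d=arm.grab_frame('side'); cv2.imwrite('pics/s2.png',cv2.resize(pic[120:290,200:400],None,fx=4,fy=4*.8,interpolation=cv2.INTER_CUBIC)[:600])
E
```

```text
9.7167 [647.72517066   7.71485822  67.45949941] [[-0.9939155  -0.11013517  0.00148997]
 [-0.11013344  0.99391609  0.00119536]] [-7.55126319  2.6237827  22.11479641] [-0.53330919  0.50255387  0.59870803  1.66591586 -0.31607435  1.0696361
  1.84213904]
```

View pics/s2.png

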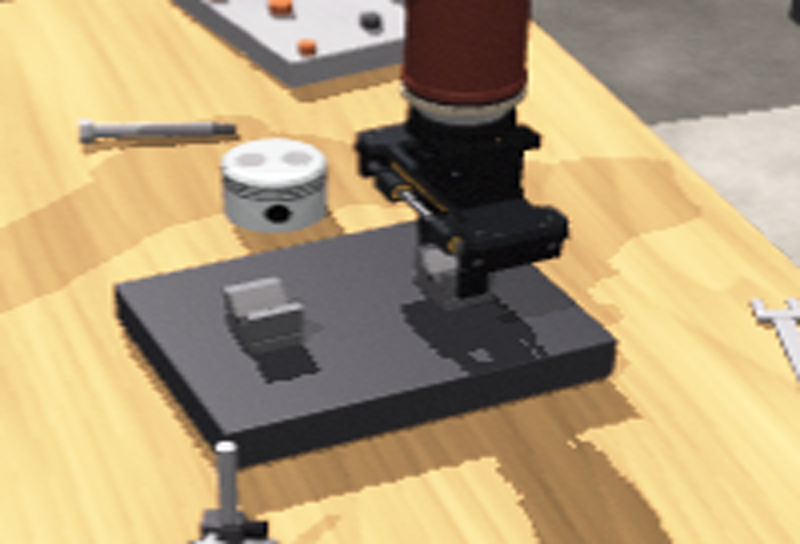

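The block tilted or slipped in the grip and touches the plate early. I'll loosen the grip and press down gently so it levels on the plate.

Call:
apply_moves(grip=[150, 150, 150, 150, 150, 150, 150, 150, 150, 150], linear=[[0, 0, 0.1], [0, 0, 0], [0, 0, -0.1], [0, 0, -0.2], [0, 0, -0.3], [0, 0, -0.4], [0, 0, -0.45], [0, 0, -0.45], [0, 0, -0.45], [0, 0, -0.45]], yaw=[0, 0, 0, 0, 0, 0, 0, 0, 0, 0], force=6)

```text
t: 10.6
tcp_pos: [648.2, 7.7, 61.6]
ee_rot: [[-0.994, -0.11, 0.002], [-0.11, 0.994, 0.0], [-0.002, 0.0, -1.0]]
ft_force: [-0.3, 1.3, 6.5]
grip_width: 50.1
gripper_force: 6.0
```

Call:
apply_moves(grip=[0, 0, 0, 0, 0, 0, 0, 0, 0, 0, 0, 0, 0, 0, 0, 0, 0, 0, 0, 0], linear=[[0, 0, 0], [0, 0, 0], [0, 0, 0], [0, 0, 3], [0, 0, 6], [-1, -3, 6], [-2, -6, 6], [-3, -9, 6], [-4, -12.5, 6], [-5, -16, 6], [-6, -19.5, 6], [-7, -23, 6], [-8, -26.5, 6], [-9, -30, 6], [-10, -33, 6], [-11, -36, 6], [-12, -39, 6], [-13.04, -42.35, 6], [-13.04, -42.35, 6], [-13.04, -42.35, 6]], yaw=[0, 0, 0, 0, 0, -1, -2, -3, -4, -5, -6, -7, -8, -9, -10, -11, -12, -12, -12, -12])

```text
t: 12.27
tcp_pos: [514.3, -417.5, 120.7]
ee_rot: [[-0.995, 0.102, -0.001], [0.102, 0.995, -0.001], [0.001, -0.001, -1.0]]
ft_force: [-0.0, 1.1, -0.1]
grip_width: 87.5
gripper_force: 0.0
```

```bash
cat > blk.py <<'E'
from h import *
s=arm.get_state();print(s['t'],s['tcp_pos'],s['ee_rot'][:2])
def loc(c,pc,a):
    d=np.array(c)-pc; r=np.radians(a); return np.round([d@[np.cos(r),np.sin(r)],d@[-np.sin(r),np.cos(r)]],1)
for n in ('top','side'):
    pic,d=arm.grab_frame(n); cv2.imwrite(f'pics/{n}_{s["t"]:.1f}.png',pic); P=full(n,d)
    pl=rect(region(P,573,1,(45,55),190)[:,:2]); print(n,'plate',pl)
    for nm,x,y in(('a',498,-8),('b',647,9)):
        Q=region(P,x,y,(82,98),42); r=rect(Q[:,:2]); print(n,nm,r,len(Q),Q[:,2].max(),loc(r[0],pl[0],6.45))
        # height tilt
        A=np.c_[Q[:,:2]-Q[:,:2].mean(0),np.ones(len(Q))]
        T=Q[Q[:,2]>87]; print('  top z near/far', [np.median(t[:,2]).round(1) for t in (T[T[:,0]<r[0][0]],T[T[:,0]>r[0][0]])])
E
python3 blk.py
```

```text
12.2667 [ 514.31930437 -417.49411974  120.67451008] [[-0.99477283  0.10210458 -0.0012934 ]
 [ 0.102106    0.99477294 -0.00108271]]
top plate (array([573.6,   0.9]), array([304.2, 229.7]), 6.4)
top a (array([498.8,  -8.5]), array([40.1, 49.7]), 5.9) 235 93.64199011900587 [-75.4  -0.9]
  top z near/far [np.float64(88.8), np.float64(89.1)]
top b (array([648.6,   7.2]), array([40.8, 50.6]), 5.2) 219 93.38847963145906 [75.2 -2.2]
  top z near/far [np.float64(89.1), np.float64(88.6)]
side plate (array([548.8,  -1.8]), array([263.2, 233.9]), 6.1)
side a (array([495.6,  -9.8]), array([40.8, 56.3]), 6.3) 143 94.20771460653191 [-53.8  -2. ]
  top z near/far [np.float64(89.2), np.float64(89.7)]
side b (array([631.9,   8.3]), array([58.6, 26.6]), 65.3) 65 94.51880665533997 [83.7  0.7]
  top z near/far [np.float64(88.6), np.float64(89.2)]
```

Block b sits flat, but about 2 mm off the middle line and turned by about 1°. I'll regrip it in place to true it up.

Call:
apply_moves(grip=[0, 0, 0, 0, 0, 0, 0, 0, 0, 0, 0, 0, 0, 0, 0, 0, 0, 0, 0, 0], linear=[[1, 3.5, 0], [2, 7, 0], [3, 10.5, 0], [4, 14, 0], [5, 17.5, 0], [6, 21, 0], [7, 24.5, 0], [8, 28, 0], [9, 31, 0], [10, 34, 0], [11, 37, 0], [12, 40, 0], [13.13, 42.38, 0], [13.13, 42.38, 0], [13.13, 42.38, 0], [13.13, 42.38, -2], [13.13, 42.38, -4], [13.13, 42.38, -5.8], [13.13, 42.38, -5.8], [13.13, 42.38, -5.8]], yaw=[1, 2, 3, 4, 5, 6, 7, 8, 9, 10, 11, 12.2, 12.2, 12.2, 12.2, 12.2, 12.2, 12.2, 12.2, 12.2])

```text
t: 14.03
tcp_pos: [647.0, 8.8, 62.7]
ee_rot: [[-0.993, -0.115, -0.002], [-0.115, 0.993, -0.001], [0.002, -0.0, -1.0]]
ft_force: [0.6, -0.2, 0.8]
grip_width: 86.8
gripper_force: 0.0
```

Call:
apply_moves(grip=[0, 0, 150, 150, 150, 150, 150, 150], linear=[[0, 0, 0], [0, 0, 0], [0, 0, 0], [0, 0, 0], [0, 0, 0], [0, 0, 0], [0, 0, 0], [0, 0, 0]], yaw=[0, 0, 0, 0, 0, 0, 0, 0], force=20)

```text
t: 14.7
tcp_pos: [648.0, 9.3, 63.1]
ee_rot: [[-0.993, -0.116, -0.0], [-0.116, 0.993, -0.0], [0.0, -0.0, -1.0]]
ft_force: [-0.1, 0.3, -0.2]
grip_width: 55.3
gripper_force: 0.0
```

Call:
apply_moves(grip=[150, 150, 150, 150, 150, 0, 0, 0, 0, 0, 0, 0, 0], linear=[[0, 0, 0], [0, 0, 0], [0, 0, 0], [0, 0, 0], [0, 0, 0], [0, 0, 0], [0, 0, 0], [0, 0, 0], [0, 0, 0], [0, 0, 0], [0, 0, 0], [0, 0, 3], [0, 0, 6]], yaw=[0, 0, 0, 0, 0, 0, 0, 0, 0, 0, 0, 0, 0])

```text
t: 15.78
tcp_pos: [646.6, 9.3, 122.0]
ee_rot: [[-0.993, -0.116, -0.004], [-0.116, 0.993, -0.001], [0.004, -0.0, -1.0]]
ft_force: [0.7, 0.5, -0.3]
grip_width: 85.8
gripper_force: 0.0
```

Call:
apply_moves(grip=[0, 0, 0, 0, 0, 0, 0, 0, 0, 0, 0, 0, 0, 0, 0, 0, 0, 0], linear=[[-1, -3, 0], [-2, -6, 0], [-3, -9, 0], [-4, -12.5, 0], [-5, -16, 0], [-6, -19.5, 0], [-7, -23, 0], [-8, -26.5, 0], [-9, -30, 0], [-10, -33, 0], [-11, -36, 0], [-12, -39, 0], [-13.13, -42.38, 0], [-13.13, -42.38, 0], [-13.13, -42.38, 0], [-13.13, -42.38, 0], [-13.13, -42.38, 0], [-13.13, -42.38, 0]], yaw=[-1, -2, -3, -4, -5, -6, -7, -8, -9, -10, -11, -12.2, -12.2, -12.2, -12.2, -12.2, -12.2, -12.2])

```text
t: 17.28
tcp_pos: [517.9, -412.9, 122.9]
ee_rot: [[-0.996, 0.094, 0.0], [0.094, 0.996, 0.001], [-0.0, 0.001, -1.0]]
ft_force: [0.2, 0.1, -0.5]
grip_width: 86.6
gripper_force: 0.0
```

```bash
python3 blk.py | grep -v side; python3 - <<'E'
from h import *
d=arm.grab_frame('side')[1]; P=full('side',d)
Q=P[(P[...,0]>370)&(P[...,0]<680)&(abs(P[...,1]+415)<40)&(P[...,2]>8)&(P[...,2]<30)]
for lo in range(380,670,30):
    T=Q[(Q[:,0]>lo)&(Q[:,0]<lo+30)&(Q[:,2]>16)]
    if len(T): print(lo+15,np.median(T,0).round(1),T[:,1].min().round(1),T[:,1].max().round(1),T[:,2].max().round(1))
E
```

```text
17.2833 [ 517.88138046 -412.89356236  122.94016131] [[-9.95536769e-01  9.43739800e-02  3.06967556e-04]
 [ 9.43741805e-02  9.95536535e-01  7.21955600e-04]]
top plate (array([573.3,   0.8]), array([303.8, 229.8]), 6.4)
top a (array([498.7,  -8.6]), array([40.2, 49.7]), 6.5) 230 94.04278517135151 [-75.2  -1. ]
  top z near/far [np.float64(88.8), np.float64(89.1)]
top b (array([647.5,   8.5]), array([41.6, 49.6]), 7.6) 216 92.01534702457525 [74.6 -0.7]
  top z near/far [np.float64(88.9), np.float64(88.6)]
  top z near/far [np.float64(89.1), np.float64(89.1)]
  top z near/far [np.float64(89.6), np.float64(90.5)]
395 [ 393.6 -406.8   22.7] -417.4 -392.2 29.4
425 [ 424.9 -409.    20.7] -416.0 -397.3 26.4
455 [ 454.9 -412.5   19.8] -418.1 -399.5 28.7
485 [ 484.6 -415.6   20. ] -422.6 -404.1 26.1
515 [ 515.  -418.6   19.9] -425.8 -408.1 25.2
545 [ 544.5 -421.5   19.7] -429.3 -408.3 23.3
575 [ 575.1 -424.5   19.4] -434.0 -412.3 23.7
605 [ 603.8 -426.3   19. ] -435.3 -416.8 22.0
635 [ 630.7 -429.4   18.6] -437.6 -419.6 22.8
665 [ 654.2 -431.1   17.4] -436.8 -425.5 20.2
```

Call:
apply_moves(grip=[0, 0, 0, 0, 0, 0, 0, 230, 230, 230, 230, 230, 230, 230, 230, 230, 230, 230, 230, 230], linear=[[0, 0, -3], [0, 0, -6], [0, 0, -9], [0, 0, -11], [0, 0, -12], [0, 0, -12], [0, 0, -12], [0, 0, -12], [0, 0, -12], [0, 0, -12], [0, 0, -12], [0, 0, -12], [0, 0, -12], [0, 0, -12], [0, 0, -12], [0, 0, -12], [0, 0, -12], [0, 0, -12], [0, 0, -12], [0, 0, -12]], yaw=[0, 0, 0, 0, 0, 0, 0, 0, 0, 0, 0, 0, 0, 0, 0, 0, 0, 0, 0, 0], force=55)

```text
t: 19.1
tcp_pos: [516.8, -414.7, 3.1]
ee_rot: [[-0.995, 0.097, 0.0], [0.097, 0.995, -0.0], [-0.0, -0.0, -1.0]]
ft_force: [0.1, -0.3, 1.0]
grip_width: 19.2
gripper_force: 55.0
```

Call:
apply_moves(grip=[230, 230, 230, 230, 230, 230, 230, 230, 230, 230, 230, 230, 230, 230, 230, 230, 230, 230, 230, 230], linear=[[0, 0, 1], [0, 0, 3], [0, 0, 6], [1, 0, 9], [3, 0, 12], [5.5, 0, 15], [8, 0, 17], [10, 1, 17], [11.5, 3, 17], [12, 5.5, 17], [12, 8, 17], [12, 11, 17], [12, 14, 17], [12, 17, 17], [12, 20, 17], [12, 23, 17], [11.5, 26, 17], [11, 29, 17], [10, 32, 17], [9, 34, 17]], yaw=[0, 0, 0, 0, 0, 0, 0, 0, 0, 0, 1, 2, 3, 4, 5, 6, 7, 8, 9, 10])

```text
t: 20.77
tcp_pos: [605.9, -70.7, 172.7]
ee_rot: [[-0.997, -0.081, -0.001], [-0.081, 0.997, 0.001], [0.001, 0.001, -1.0]]
ft_force: [0.4, 0.5, -3.7]
grip_width: 18.6
gripper_force: 55.0
```

Call:
apply_moves(grip=[230, 230, 230, 230, 230, 230, 230, 230, 230, 230, 230, 230], linear=[[-1, 2, 0], [-2, 4, 0], [-3, 6, -1], [-3.38, 7.5, -2], [-3.38, 7.5, -3], [-3.38, 7.5, -4.5], [-3.38, 7.5, -6], [-3.38, 7.5, -7], [-3.38, 7.5, -7.4], [-3.38, 7.5, -7.4], [-3.38, 7.5, -7.4], [-3.38, 7.5, -7.4]], yaw=[1, 2, 2.05, 2.05, 2.05, 2.05, 2.05, 2.05, 2.05, 2.05, 2.05, 2.05])

```text
t: 21.77
tcp_pos: [573.5, 0.2, 99.9]
ee_rot: [[-0.994, -0.113, 0.001], [-0.113, 0.994, 0.0], [-0.001, -0.0, -1.0]]
ft_force: [0.8, 0.1, -4.7]
grip_width: 18.5
gripper_force: 55.0
```

```bash
python3 - <<'E'
from h import *
s=arm.get_state();print(s['t'],s['tcp_pos'],s['ee_rot'][:2],s['ft_force'],s['grip_width'])
for n in('top','side'):
    pic,d=arm.grab_frame(n); P=full(n,d); cv2.imwrite(f'pics/{n}5.png',pic)
    Q=P[(P[...,0]>425)&(P[...,0]<730)&(abs(P[...,1])<45)&(P[...,2]>97)&(P[...,2]<130)]
    for lo in range(425,730,20):
        T=Q[(Q[:,0]>lo)&(Q[:,0]<lo+20)]
        if len(T): print(n,lo+10,np.median(T,0).round(1),np.percentile(T[:,2],90).round(1),len(T),T[:,0].min().round(),T[:,0].max().round())
E
```

```text
21.7667 [5.73527333e+02 2.30227271e-01 9.98990778e+01] [[-9.93630247e-01 -1.12683716e-01  1.14605235e-03]
 [-1.12683700e-01  9.93630906e-01  7.81712544e-05]] [ 0.76246995  0.07421722 -4.71212143] 18.508841477749293
side 435 [441.9 -17.  112.2] 123.4 35 440.0 445.0
side 455 [453.3 -19.2 116. ] 122.2 57 445.0 465.0
side 475 [475.6 -14.6 114.2] 118.3 48 466.0 485.0
side 495 [495.8 -14.3 115. ] 119.3 46 485.0 505.0
side 515 [515.1 -11.2 113.7] 118.8 48 505.0 525.0
side 535 [534.5  -9.1 114.9] 118.7 46 525.0 544.0
side 555 [558.9  -7.3 115.2] 124.4 75 545.0 565.0
side 575 [570.4 -15.6 108.8] 125.4 31 565.0 583.0
side 595 [599.3  -5.7 104.4] 105.6 4 592.0 604.0
side 615 [615.4  -0.7 100.9] 105.4 4 610.0 623.0
side 635 [636.   -2.8 104.2] 106.1 5 626.0 643.0
side 655 [659.2   2.5 111. ] 117.5 23 649.0 664.0
side 675 [675.3   5.  111.7] 117.5 41 665.0 685.0
side 695 [694.8   7.6 111.4] 115.6 40 685.0 704.0
side 715 [711.    9.5 111.3] 116.4 20 705.0 717.0
```

View pics/side5.png

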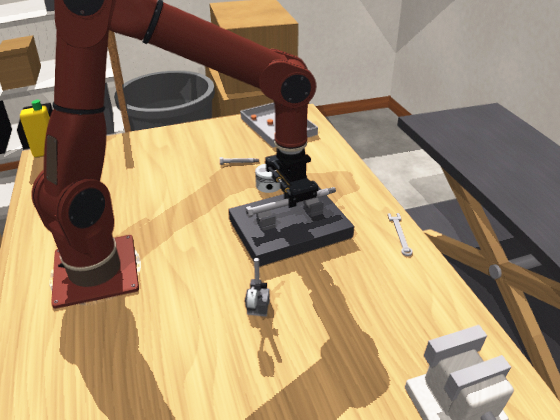

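The side view shows the level axle held over both blocks, with the head at (250,210) towards the robot. I'll lower it now.

Call:
apply_moves(grip=[230, 230, 230, 230, 230, 230, 230, 230, 230], linear=[[-0.05, 0, -0.6], [-0.05, 0, -1.2], [-0.05, 0, -1.5], [-0.05, 0, -1.7], [-0.05, 0, -1.8], [-0.05, 0, -1.85], [-0.05, 0, -1.9], [-0.05, 0, -1.9], [-0.05, 0, -1.9]], yaw=[0, 0, 0, 0, 0, 0, 0, 0, 0])

```text
t: 22.62
tcp_pos: [572.6, 0.5, 80.2]
ee_rot: [[-0.994, -0.113, 0.0], [-0.113, 0.994, 0.0], [-0.0, 0.0, -1.0]]
ft_force: [0.1, 1.0, -3.2]
grip_width: 18.5
gripper_force: 55.0
```

Call:
apply_moves(grip=[230, 230, 230, 230, 230, 0, 0, 0, 0, 0, 0, 0, 0, 0, 0, 0], linear=[[0, 0, -0.1], [0, 0, -0.2], [0, 0, -0.25], [0, 0, -0.25], [0, 0, -0.25], [0, 0, -0.25], [0, 0, -0.25], [0, 0, -0.25], [0, 0, -0.25], [0, 0, -0.25], [0, 0, 2], [0, 0, 5], [0, 0, 8], [0, 0, 11], [0, 0, 14], [0, 0, 15]], yaw=[0, 0, 0, 0, 0, 0, 0, 0, 0, 0, 0, 0, 0, 0, 0, 0], force=5)

```text
t: 23.95
tcp_pos: [574.1, 0.1, 234.5]
ee_rot: [[-0.994, -0.112, 0.005], [-0.112, 0.994, 0.001], [-0.005, 0.0, -1.0]]
ft_force: [0.4, -0.6, 0.8]
grip_width: 83.2
gripper_force: 0.0
```

Call:
apply_moves(grip=[0, 0, 0, 0, 0, 0, 0, 0, 0, 0, 0, 0, 0, 0, 0, 0, 0, 0, 0, 0], linear=[[-1, -1.5, 0], [-2, -3, 0], [-3, -4.5, 0], [-4, -6, 0], [-5, -7.5, 0], [-6, -9, 0], [-7, -10.5, 0], [-8, -12, 0], [-9, -13.5, 0], [-10, -15, 0], [-11, -16.5, 0], [-12, -18, 0], [-13, -19.5, 0], [-14, -21, 0], [-15, -22.5, 0], [-16, -24, 0], [-17.03, -25.95, 0], [-17.03, -25.95, 0], [-17.03, -25.95, 0], [-17.03, -25.95, 0]], yaw=[-7, -14, -21, -28, -35, -42, -49, -56, -63, -70, -77, -84, -91, -98, -105, -112, -118, -121.5, -121.5, -121.5])

```text
t: 25.62
tcp_pos: [402.1, -258.8, 229.9]
ee_rot: [[0.421, 0.907, -0.0], [0.907, -0.421, 0.0], [0.0, -0.0, -1.0]]
ft_force: [0.1, 1.4, 0.3]
grip_width: 87.0
gripper_force: 0.0
```

```bash
python3 - <<'E'
from h import *
s=arm.get_state();print(s['t'],s['tcp_pos'],s['ee_rot'][:2],s['joint_pos'])
for n in('top','side'):
    pic,d=arm.grab_frame(n); P=full(n,d); cv2.imwrite(f'pics/{n}6.png',pic)
    Q=P[(P[...,0]>425)&(P[...,0]<730)&(abs(P[...,1])<45)&(P[...,2]>92)&(P[...,2]<110)]
    print(n,rect(Q[:,:2]),Q[:,0].min(),Q[:,0].max())
    for lo in range(430,730,40):
        T=Q[(Q[:,0]>lo)&(Q[:,0]<lo+40)]
        if len(T): print(n,lo+20,np.median(T,0).round(1),np.percentile(T[:,2],90).round(1),len(T))
E
```

```text
25.6167 [ 402.14783491 -258.79360264  229.8554545 ] [[ 4.20957404e-01  9.07080403e-01 -7.89322592e-05]
 [ 9.07080358e-01 -4.20957351e-01  3.64013484e-04]] [-0.48320716 -0.10241009  0.92247361  1.89115714  0.08405517  1.31351142
 -0.01921829]
top (array([5.789e+02, 2.000e-01]), array([274. ,  48.6]), 6.6) 442.2113570644063 714.3692089732226
top 450 [453.8 -12.7  97.4] 101.4 100
top 490 [491.1  -9.2  95.6] 97.9 126
top 530 [528.8  -5.3  95.9] 98.0 122
top 570 [ 5.706e+02 -2.000e-01  9.540e+01] 98.0 120
top 610 [609.6   3.7  95. ] 98.2 113
top 650 [649.7   9.4  95.3] 97.3 114
top 690 [686.2  13.2  95.1] 97.1 87
top 730 [713.1  15.2  94.3] 96.0 10
side (array([577.7,  -4.4]), array([274.1,  39.7]), 5.5) 441.69718206985556 714.0262070221729
side 450 [451.7 -12.2  98.8] 100.6 24
side 490 [490.4 -12.2  96.6] 99.0 54
side 530 [515.  -10.9  94.6] 96.9 12
side 610 [613.3   1.4  95.6] 97.9 41
side 650 [649.1   6.4  95.6] 98.7 57
side 690 [686.5   9.3  95.6] 97.3 42
side 730 [712.5  16.4  93.9] 96.3 5
```

View pics/side6.png

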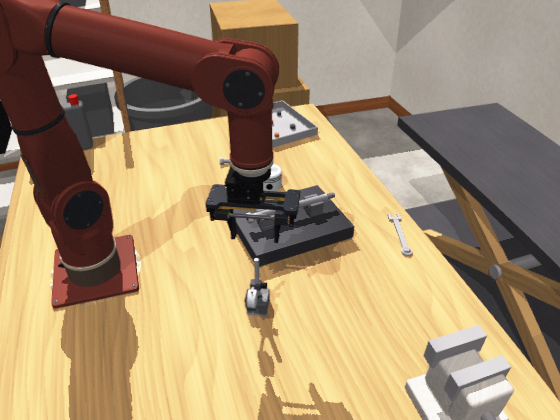

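The side view shows the axle lying level in both grooves and the gripper above the gauge post at (257,260). Next is the gauge.

Call:
apply_moves(grip=[0, 0, 0, 0, 0, 0, 0, 240, 240, 240, 240, 240, 240, 240, 240, 240, 240, 240, 240, 240], linear=[[0, 0, -2], [0, 0, -4], [0, 0, -7], [0, 0, -9], [0, 0, -10.9], [0, 0, -10.9], [0, 0, -10.9], [0, 0, -10.9], [0, 0, -10.9], [0, 0, -10.9], [0, 0, -10.9], [0, 0, -10.9], [0, 0, -10.9], [0, 0, -10.9], [0, 0, -10.9], [0, 0, -10.9], [0, 0, -10.9], [0, 0, -10.9], [0, 0, -10.9], [0, 0, -10.9]], yaw=[0, 0, 0, 0, 0, 0, 0, 0, 0, 0, 0, 0, 0, 0, 0, 0, 0, 0, 0, 0], force=55)

```text
t: 27.38
tcp_pos: [402.3, -259.1, 121.1]
ee_rot: [[0.423, 0.906, 0.0], [0.906, -0.423, -0.0], [-0.0, 0.0, -1.0]]
ft_force: [2.3, -0.9, -3.0]
grip_width: 11.1
gripper_force: 55.0
```

Call:
apply_moves(grip=[240, 240, 240, 240, 240, 240, 240, 240, 240, 240, 240, 240, 240, 240, 240, 240, 240, 240, 240, 240], linear=[[0, 0, 0.5], [0, 0, 1.5], [0, 0, 3], [0, 0, 5], [0, 0, 7], [0, 0, 9], [0, 0, 11], [0, 0, 13], [0, 0, 14.5], [0, 0, 15], [0.5, 0.7, 15], [1.2, 2, 15], [2, 4, 15], [3, 6, 15], [4, 8, 15], [5, 10, 15], [6, 12, 15], [7, 14, 15], [8, 16, 15], [9, 18, 15]], yaw=[0, 0, 0, 0, 0, 0, 0, 0, 0, 0, 0, 1, 3, 5, 7, 9, 11, 13, 15, 17])

```text
t: 29.05
tcp_pos: [493.1, -76.7, 270.9]
ee_rot: [[0.135, 0.991, -0.0], [0.991, -0.135, -0.0], [-0.0, -0.0, -1.0]]
ft_force: [0.4, -0.5, -7.0]
grip_width: 10.6
gripper_force: 55.0
```

Call:
apply_moves(grip=[240, 240, 240, 240, 240, 240, 240, 240, 240, 240, 240, 240, 240, 240, 240, 240], linear=[[1, 2, 0], [2, 4, 0], [3, 6, 0], [4, 8, 0], [5, 10, 0], [6, 12, 0], [6.8, 13.5, 0], [7.1, 14.5, 0], [7.27, 14.9, 0], [7.27, 14.9, 0], [7.27, 14.9, -1], [7.27, 14.9, -3], [7.27, 14.9, -5], [7.27, 14.9, -6], [7.27, 14.9, -6], [7.27, 14.9, -6]], yaw=[2, 4, 6, 8, 10, 12, 14, 14.5, 14.5, 14.5, 14.5, 14.5, 14.5, 14.5, 14.5, 14.5])

```text
t: 30.38
tcp_pos: [564.5, 69.1, 211.1]
ee_rot: [[-0.112, 0.994, -0.001], [0.994, 0.112, -0.0], [-0.0, -0.001, -1.0]]
ft_force: [0.7, 0.4, -6.8]
grip_width: 11.1
gripper_force: 55.0
```

```bash
python3 - <<'E'
from h import *
s=arm.get_state();print(s['t'],s['tcp_pos'],s['ee_rot'][:2],s['ft_force'],s['grip_width'])
pic,d=arm.grab_frame('side'); P=full('side',d)
cv2.imwrite('pics/s7.png',cv2.resize(pic[100:270,200:400],(800,600),interpolation=cv2.INTER_CUBIC)[:,:])
E
```

```text
30.3833 [564.52875841  69.06452382 211.05535041] [[-1.11720148e-01  9.93739466e-01 -6.95148111e-04]
 [ 9.93739682e-01  1.11719954e-01 -3.11631949e-04]] [ 0.72044799  0.42389907 -6.77076961] 11.106264206207076
```

View pics/s7.png

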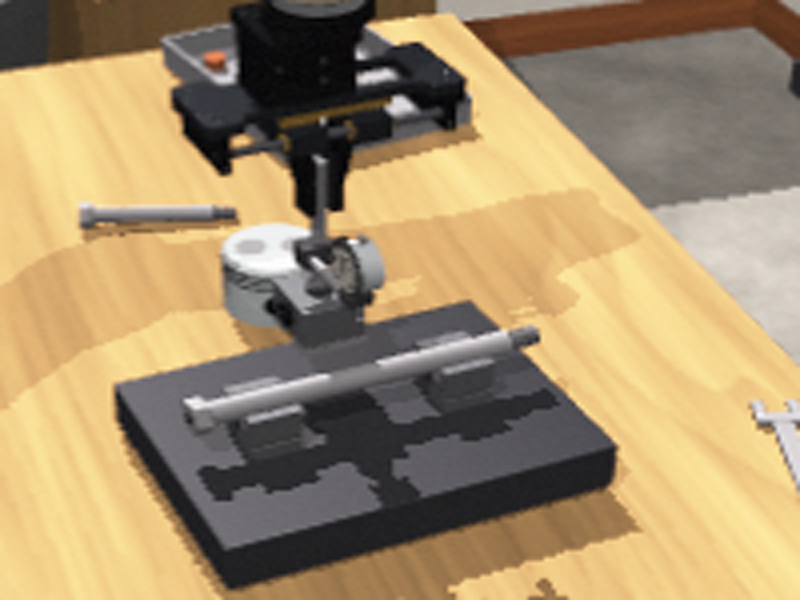

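The gauge hangs upright, with the dial at about (355,268) over the middle of the axle. I'll lower it slowly.

Call:
apply_moves(grip=[240, 240, 240, 240, 240, 240, 240, 240, 240, 240, 240], linear=[[0, 0, -0.5], [0, 0, -1.2], [0, 0, -1.9], [0, 0, -2.6], [0, 0, -3.1], [0, 0, -3.4], [0, 0, -3.6], [0, 0, -3.7], [0, 0, -3.8], [0, 0, -3.85], [0, 0, -3.85]], yaw=[0, 0, 0, 0, 0, 0, 0, 0, 0, 0, 0])

```text
t: 31.35
tcp_pos: [564.9, 70.0, 172.7]
ee_rot: [[-0.113, 0.994, 0.0], [0.994, 0.113, 0.0], [0.0, 0.0, -1.0]]
ft_force: [0.8, 0.7, -6.3]
grip_width: 10.7
gripper_force: 55.0
```

```bash
python3 - <<'E'
from h import *
s=arm.get_state();print(s['t'],s['tcp_pos'],s['ft_force'],s['grip_width'])
pic,d=arm.grab_frame('side'); P=full('side',d)
Q=P[(abs(P[...,0]-565)<28)&(P[...,1]>38)&(P[...,1]<100)&(P[...,2]>84)&(P[...,2]<100)]
c=np.linalg.lstsq(np.c_[Q[:,0]-565,Q[:,1]-70,np.ones(len(Q))],Q[:,2],rcond=None)[0] if len(Q) else 0
print(len(Q),c)
cv2.imwrite('pics/s8.png',cv2.resize(pic[140:240,230:350],(720,600),interpolation=cv2.INTER_CUBIC))
E
```

```text
31.35 [564.94874387  69.96256441 172.6590913 ] [ 0.76511189  0.68275448 -6.32992484] 10.747359257987425
143 [-3.92961525e-03  5.62178751e-02  9.28863505e+01]
```

View pics/s8.png

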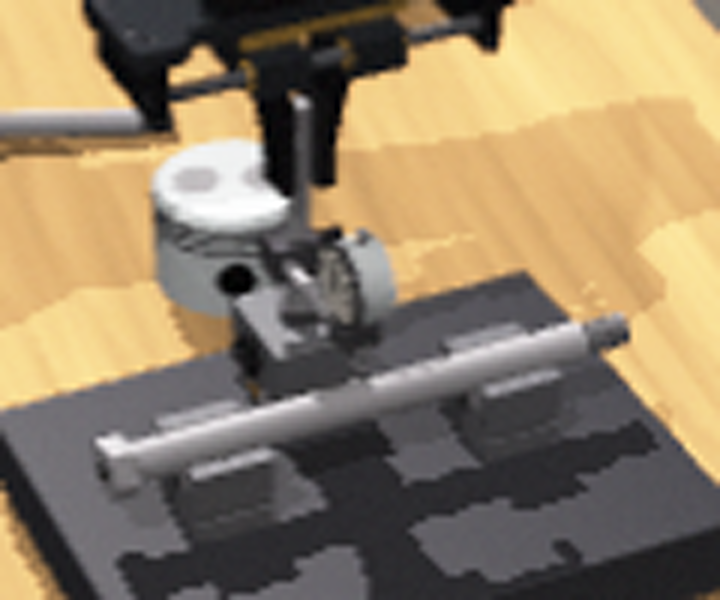

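Call:
apply_moves(grip=[240, 240, 240, 240, 240, 240, 240, 240, 240, 240], linear=[[0, 0, 0], [0, 0, -0.05], [0, 0, -0.1], [0, 0, -0.15], [0, 0, -0.2], [0, 0, -0.2], [0, 0, -0.2], [0, 0, -0.2], [0, 0, -0.2], [0, 0, -0.2]], yaw=[0, 0, 0, 0, 0, 0, 0, 0, 0, 0], force=12)

```text
t: 32.23
tcp_pos: [565.1, 70.0, 171.0]
ee_rot: [[-0.113, 0.994, 0.001], [0.994, 0.113, 0.0], [0.0, 0.001, -1.0]]
ft_force: [-2.5, 0.9, 4.2]
grip_width: 11.7
gripper_force: 12.0
```

```bash
python3 - <<'E'
from h import *
s=arm.get_state();print(s['t'],s['tcp_pos'],s['ft_force'],s['ft_torque'],s['grip_width'])
pic,d=arm.grab_frame('side'); P=full('side',d)
Q=P[(abs(P[...,0]-565)<28)&(P[...,1]>45)&(P[...,1]<97)&(P[...,2]>86)&(P[...,2]<97)]
c=np.linalg.lstsq(np.c_[Q[:,0]-565,Q[:,1]-70,np.ones(len(Q))],Q[:,2],rcond=None)[0]
print(len(Q),c)
Q=P[(abs(P[...,0]-565)<14)&(P[...,1]>45)&(P[...,1]<97)&(P[...,2]>130)&(P[...,2]<165)]
E
```

```text
32.2333 [565.13709264  70.0499907  171.04375522] [-2.46666695  0.9104568   4.18368995] [-0.03038493  0.66028004 -0.00241728] 11.690676843546797
102 [ 6.70569098e-02 -4.80120195e-03  9.25449497e+01]
```

Call:
apply_moves(grip=[220, 200, 170, 120, 60, 0, 0, 0, 0, 0, 0, 0, 0, 0, 0, 0, 0, 0], linear=[[0, 0, 0], [0, 0, 0], [0, 0, 0], [0, 0, 0], [0, 0, 0], [0, 0, 0], [0, 0, 0], [0, 0, 0], [0, 0, 0], [0, 0, 0], [0, 0, 0.5], [0, 0, 2], [0, 0, 4], [0, 0, 6], [0, 0, 8], [-3, 3, 10], [-6, 6, 10], [-9, 10, 10]], yaw=[0, 0, 0, 0, 0, 0, 0, 0, 0, 0, 0, 0, 0, 0, 0, 0, 0, 0])

```text
t: 33.78
tcp_pos: [483.0, 158.6, 272.4]
ee_rot: [[-0.11, 0.994, 0.003], [0.994, 0.11, 0.001], [0.001, 0.003, -1.0]]
ft_force: [1.6, 1.8, 0.3]
grip_width: 87.0
gripper_force: 0.0
```

Call:
apply_moves(grip=[0, 0, 0, 0, 0, 0, 0], linear=[[-3, 3, 0], [-6, 6, 0], [-7, 10, 0], [-7, 14, 0], [-7, 18, 0], [-7, 18, 0], [-7, 18, 0]], yaw=[0, 0, 0, 0, 0, 0, 0])

```text
t: 34.37
tcp_pos: [412.4, 341.1, 270.1]
ee_rot: [[-0.117, 0.993, -0.0], [0.993, 0.117, -0.001], [-0.001, -0.0, -1.0]]
ft_force: [0.1, -1.2, 0.5]
grip_width: 86.8
gripper_force: 0.0
```

```bash
python3 - <<'E'
from h import *
s=arm.get_state();print(s['t'],s['tcp_pos'],s['ft_force'])
for n in('top','side'):
    pic,d=arm.grab_frame(n); P=full(n,d)
    cr=pic[110:250,200:390] if n=='top' else pic[140:260,220:370]
    cv2.imwrite(f'pics/{n}9.png',cv2.resize(cr,None,fx=4.2,fy=4.2,interpolation=cv2.INTER_CUBIC))
    pl=rect(region(P,573,1,(45,55),190)[:,:2]); print(n,'plate',pl)
    Q=region(P,565,70,(195,225),30); print('post top',len(Q),rect(Q[:,:2]),Q[:,2].max())
    Q=region(P,565,70,(145,195),14); print('post',len(Q),np.median(Q,0))
    Q=P[(abs(P[...,0]-570)<40)&(P[...,1]>-40)&(P[...,1]<62)&(P[...,2]>145)&(P[...,2]<190)]; print('dial',len(Q),rect(Q[:,:2]),Q[:,2].max())
    Q=P[(P[...,0]>425)&(P[...,0]<730)&(abs(P[...,1])<30)&(P[...,2]>94)&(P[...,2]<104)]; print('axle',Q[:,0].min(),Q[:,0].max()); R=Q[(Q[:,0]>460)]; print(np.polyfit(R[:,0]-573,R[:,1],1))
    for nm,x,y in(('a',498,-8),('b',647,9)):
        Q=region(P,x,y,(82,92),42); Q=Q[abs(Q[:,1]-y)<32]; r=rect(Q[:,:2]); print(nm,r)
E
```

```text
34.3667 [412.41563308 341.10061757 270.1000943 ] [ 0.05162743 -1.23479279  0.52386131]
top plate (array([573.3,   0.8]), array([303.8, 229.5]), 6.5)
post top 36 (array([564.7,  68.8]), array([ 9.7, 11.2]), 52.3) 216.41451045644112
post 26 [560.51541741  67.33810552 170.63839532]
dial 238 (array([570.7,  -0.7]), array([23.1, 41.7]), 3.9) 185.56531593960494
axle 442.1987159997426 713.8856060350715
[0.11210968 0.04347575]
a (array([498.3,  -8.6]), array([82.5, 49.6]), 6.7)
b (array([647.1,   8.4]), array([84.2, 50.1]), 1.8)
side plate (array([ 5.717e+02, -2.000e-01]), array([307.8, 235.7]), 6.5)
post top 36 (array([562.1,  67.4]), array([10.9, 11.4]), 72.2) 217.96706696034664
post 71 [561.4547128   67.54059939 169.35702579]
dial 164 (array([564.4,  19.3]), array([24.7, 84.2]), 8.7) 187.11945837926908
axle 438.746279401031 713.6753172664288
[ 0.11502642 -1.73345105]
a (array([500.8, -10.7]), array([62.1, 69.4]), 62.2)
b (array([648.5,   6. ]), array([64.1, 70.2]), 53.8)
```

View pics/top9.png

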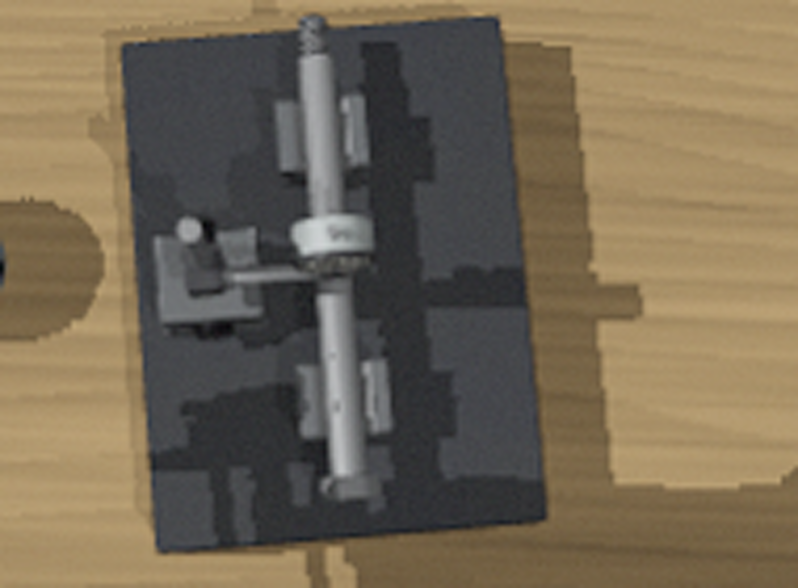

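View pics/side9.png

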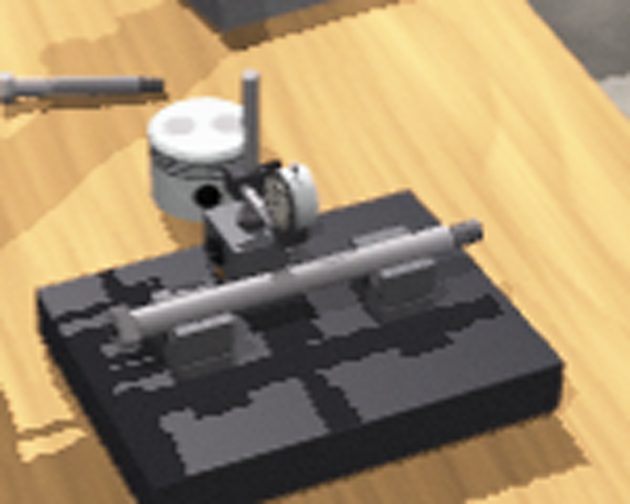

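The top view shows the blocks, axle and gauge all in place, with the dial at (333,240) over the middle of the axle. The side view shows the gauge upright and the piston and pivot bolt where they started. I'm handing it in.

```bash
python3 -c "
from workcell import arm
print(arm.finish_job())"
```

```text
the job is handed in; nothing more can be done
None
```

I handed the job in after about 34 s. Both V-blocks measure within about 1 mm of their places, the axle lies level in both grooves with its head towards the robot, and the gauge stands upright on the left with its plunger over the middle of the axle.

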